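# Nip up the veneer press with a fingertip

## Robot

A 6-joint arm with a two-finger parallel gripper is mounted at the origin on the work surface. World frame = base frame: x ahead of the robot, y to its left, z up, the work surface at z = 0. Lengths are in mm, angles in rad, forces in N, time in s.
With the tool pointing down it reaches from about 350 to 850 mm from the base axis. Payload 8.1 kg.
Tool frame: the origin (TCP) lies midway between the tips of the shut fingers; the grasp point (between the pads) lies 19 mm behind it (r.hold_point_z is the distance from the TCP to the grasp point, in mm); x points along the fingers, y is the direction in which the jaws open and shut, and the axes are right-handed (so a half turn about x gives the same grasp; the last joint's range is limited). The gripper opens to 93 mm and grips with 3 to 60 N. Pads are 15 mm wide; open, the fingers measure 128 mm over their backs; the gripper's body (75 mm by 188 mm) begins 65 mm behind the grasp point.
Start: joints at [1.043, 0.13, 1.488, -0, 1.523, -0.085], TCP at [257.063, 542.147, 190.935] pointing down, gripper open.
Joint ranges: [-2.96, 2.96], [-0.89, 2.26], [0.02, 2.5], [-1.34, 4.48], [0, 2.73], [-2.66, 2.66]. Speed limits (rad/s): [2.39, 2.39, 2.79, 3.14, 3.14, 3.14].

## Interface

Orientations are given as a 3x3 rotation matrix whose columns are the frame's x, y, z axes.
In Python, from station import readout, vision, workorder, r gives the robot as it stands. The module is installed in compiled form; this text tells all that it offers.
- The arm moves only by the tool servo_tool, never from a script. Its argument "commands" is one flat list of numbers, 5 for each row, row after row: the shift along the tool's x, y, z in mm, then the turn about the tool's x in degrees, then the finger opening in mm, from 0 to 93. In form: [tx, ty, tz, twist, claw, tx, ty, tz, twist, claw, ...]. A call has 1 to 10 rows; each row shifts and turns the pose as measured when the row begins, along the tool's axes as they then stand; what a row does not reach is not made up. A row lasts 1/8 s, in which the tool goes at most 62.5 mm and 10.7 degrees, less where a joint would pass 70% of its speed; a pose out of reach is approached as far as the arm can. A call with a gripper value outside its range is refused whole. The fingers move at their own pace and stop on an object; "grip_force" is the grip in N (left out, the last holds). Time passes only in rows, so rows that do not move let the fingers close. It gives the time, the measured TCP pose, the force and the opening at its end, in the units of the state.
- readout.observe(): the state, without advancing time (a new reading comes with each control period).
- vision.get_image(name): name is "scene" or "top"; returns the picture (480x640x3 uint8, red, green, blue); there is no depth.
- vision.camera_info(name): a dict with "intrinsics" (3x3 intrinsics, pixels), "origin" and "orientation" of the camera in the world. Camera axes: x right, y up, looking along -z (the intrinsics and any distortion apply to the point x, -y, -z); pixel columns grow to the right and rows downward; lengths in mm; the calibration is good to about 2 mm. A picture is of the moment at which its call begins. camera_info takes no time and is no camera call.
- workorder.hand_in(): hands the job in, once; it reports no verdict.
The state is a dict: "time": time; "q": joint angles; "joint_vel": joint speeds; "effort": joint torques, N m; "tool_pos": TCP position; "tcp_rot": TCP orientation; "wrist_force": force on the tool from outside, world axes, zero at the start; "wrist_torque": the same for the moment, N m; "gripper_width": opening from 0.0 (shut) to 1.0 (fully open).
Only numpy, scipy, OpenCV 4.12 (cv2) and the standard library are available. Lean on these libraries where they do the work, as an engineer would, in place of code of your own. Each camera call takes 0.05 s, during which the arm holds its last target. There are 200 camera calls.

## Task

A glued marquetry packet is lying in the veneer press. Run the press down onto it: push the spokes of the handwheel round clockwise (seen from above) with a fingertip, without clamping the wheel between the fingers or forcing it, until the platen bears firmly on the packet and the wheel comes up solid against your finger. Then take the hand away, leaving the packet where it lies and the glue bottle, tape roll and brush alone.

Things in the scene. Friction and masses are not known exactly. Their poses are not given: they have to be found in the camera images.
- press: Fixed veneer screw press, dark green cast iron. Origin on the bench under the screw axis, z up, y along the bridge. Bed 270 x 390 mm (x, y), its top 40 mm above the bench. Two steel columns at y = +-163 mm carry the bridge (62 x 400 mm, 150 to 185 mm above the bench) with a round nut boss, 76 mm across, up to 200 mm; column nuts reach 198 mm.
- platen: Pressing plate of bright steel, 200 x 250 x 18 mm, hung on the screw under the bridge; origin at the centre of its underside. It goes down 15 mm for each full clockwise turn of the wheel.
- wheel (a joint): Turn of the red handwheel, rad: grows clockwise seen from above, lowering screw, platen and wheel together, 2.39 mm per rad. 0 is fully up; starts at 2.4 to 6.0; the platen meets the packet at 8.38, where the wheel comes up solid. Turning it takes 4 to 5 N at mid-spoke; 10 N there nips the packet firmly. It stays where it is left and does not run back.
- hub (a point): Centre of the handwheel, on the vertical screw axis and half-way up the spokes. It sinks with the wheel (about 0.25 m above the bench at the start, 0.234 m at the end). Hub 52 mm across; nothing stands more than 21 mm above this point. Below it there is free room down to the bridge and boss.
- spoke (a point): Point in the middle of one spoke, 68 mm from the wheel's axis, half-way up; turns and sinks with the wheel. The level wheel has four equal spokes at right angles, 18 mm wide and 14 mm thick, between the hub (radius 26 mm) and a round rim (mean radius 110 mm, 18 mm thick). The gaps between the spokes are open.
- packet: The glued packet, loose on the press bed under the platen: dark marquetry panel between two plywood cauls, 246 x 274 x 42 mm, 2.2 kg, origin at the centre of its underside. Not to be touched.
- glue: White glue bottle with red cap, 62 mm across, 165 mm high, standing loose beside the press; origin at its underside. To be left alone.
- tape: Roll of brown veneer tape, 92 mm across, 24 mm high, lying loose beside the press; origin at its underside. To be left alone.
- brush: Glue brush lying loose on the bench beside the press; origin on its underside. To be left alone.

How it is judged:
By the outcome, as a careful person would: the job done as asked, in the order asked, and still so for the second after the job is handed in, with the robot touching nothing.
It also fails if it takes over 45 s, if anything falls off the work surface, if the arm or the gripper's body presses on something with over 40 N, if the wrist force passes 120 N, or if a joint passes its speed limit or range.

## Working session

There is one attempt and no reset: what is moved stays moved. The work goes in short steps, Python scripts to look and compute and a tool call to move; the robot and the scene stay as the last step left them, time stands still between calls to the robot, and variables do not carry over. Pictures are saved under pics/ and viewed, about 8 in all and at most 12, crops included, and the job is handed in when it is done.

Besides the shell and the picture viewer there is one more tool, called after "Emit:" by a JSON object that holds its "name" and its "arguments". servo_tool: Moves the arm, as the interface text tells. Its arguments: {"type":"object","properties":{"commands":{"type":"array"},"grip_force":{"type":"number"}},"required":["commands"]}

```bash
mkdir -p pics; python3 - <<'E'
from station import readout, vision, workorder, r
import cv2
print(readout.observe(), r.hold_point_z)
for n in ("scene","top"):
    im=vision.get_image(n); cv2.imwrite(f"pics/{n}0.png",im[:,:,::-1]); print(n,vision.camera_info(n))
E
```

```text
{'time': 0.0, 'q': array([ 1.04259990e+00,  1.31163490e-01,  1.48930131e+00,  1.96128413e-05,
        1.52299635e+00, -8.54063497e-02]), 'joint_vel': array([-0.00046801, -0.0006098 ,  0.00047178, -0.00079627,  0.00046145,
       -0.00250541]), 'effort': array([ 1.70743493e-03, -5.59851301e+01, -4.91766071e+01,  7.67996768e-02,
        3.53403669e-02, -1.41505434e-04]), 'tool_pos': array([256.73337851, 541.59885003, 189.87401726]), 'tcp_rot': array([[-9.58599394e-04,  4.28462105e-01,  9.03559243e-01],
       [-1.60398104e-03,  9.03557837e-01, -4.28463140e-01],
       [-9.99998254e-01, -1.86001640e-03, -1.78904903e-04]]), 'wrist_force': array([ 0.21422684, -0.00411142,  0.3146588 ]), 'wrist_torque': array([ 0.03009032, -0.01506359, -0.01469997]), 'gripper_width': 1.0003664493569535} 18.8
scene {'intrinsics': array([[530.38182648,   0.        , 321.55801169],
       [  0.        , 530.38182648, 239.25920942],
       [  0.        ,   0.        ,   1.        ]]), 'origin': array([1155.45635829,   48.60785835, 1214.46222475]), 'orientation': array([[-0.03425082, -0.87298364,  0.48654543],
       [ 0.99939902, -0.03251748,  0.01200918],
       [ 0.00533741,  0.48666434,  0.87357274]])}
top {'intrinsics': array([[538.7270882 ,   0.        , 321.39717524],
       [  0.        , 538.7270882 , 233.4742539 ],
       [  0.        ,   0.        ,   1.        ]]), 'origin': array([ 408.15426549,   40.35195444, 1326.94518754]), 'orientation': array([[-0.00368702,  0.98873389, -0.14963858],
       [-0.99997929, -0.0044348 , -0.00466388],
       [-0.00527496,  0.14961828,  0.98872976]])}
```

View pics/scene0.png

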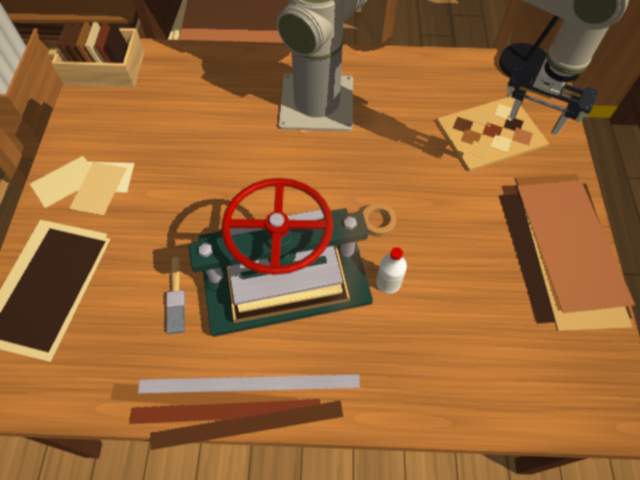

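View pics/top0.png

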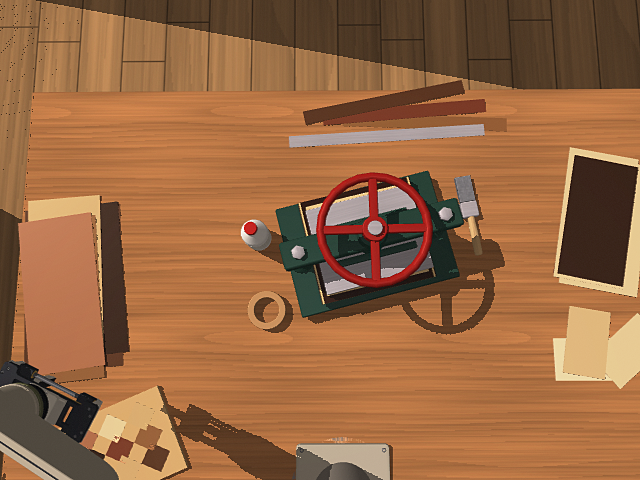

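```bash
cat > h.py <<'E'
from station import readout, vision, workorder, r
import cv2, numpy as np
from scipy.optimize import least_squares
def cast(info,uv,z):
    K=info["intrinsics"];uv=np.atleast_2d(uv).astype(float)
    d=np.c_[(uv-K[:2,2])/K[0,0],np.ones(len(uv))]*[1,-1,-1]@info["orientation"].T
    o=info["origin"]; return (o+d*((z-o[2])/d[:,2])[:,None])[:,:2]
def redmask(im):
    h=cv2.cvtColor(im,cv2.COLOR_RGB2HSV)
    m=(((h[...,0]<5)|(h[...,0]>174))&(h[...,1]>190)&(h[...,2]>90)).astype(np.uint8)
    n,l,s,_=cv2.connectedComponentsWithStats(m); i=1+s[1:,4].argmax()
    return (l==i).astype(np.uint8)
def wheel(save=None):
    V={}
    for n in ("scene","top"):
        im=vision.get_image(n)
        if save: cv2.imwrite(f"pics/{save}_{n}.png",im[...,::-1])
        m=redmask(im)
        c=max(cv2.findContours(m,cv2.RETR_EXTERNAL,cv2.CHAIN_APPROX_NONE)[0],key=len)[:,0]
        V[n]=(vision.camera_info(n),m,cv2.convexHull(c)[:,0])
    def circ(n,z):
        p=cast(V[n][0],V[n][2],z)
        s=least_squares(lambda q:np.hypot(p[:,0]-q[0],p[:,1]-q[1])-q[2],[*p.mean(0),119],loss="soft_l1")
        return s.x
    best=min(np.arange(225,262,.5),key=lambda z:np.hypot(*(circ("scene",z)-circ("top",z))[:2]))
    a,b=circ("scene",best),circ("top",best)
    c=(a+b)[:2]/2; A=[]
    for n,cc in (("scene",a),("top",b)):
        vu=np.argwhere(V[n][1]); p=cast(V[n][0],vu[:,::-1],best+4)-cast(V[n][0],[V[n][0]["intrinsics"][:2,2]],best)*0-cc[:2]
        rr=np.hypot(*p.T);p=p[(rr>40)&(rr<92)]
        t=np.arctan2(p[:,1],p[:,0]);A.append(np.degrees(np.angle(np.exp(4j*t).mean()))/4)
    print("z",best,"scene",a.round(1),"top",b.round(1),"centre",c.round(1),"spoke angle mod90 scene/top",np.round(A,1))
    return c,best,A
E
python3 - <<'E'
from h import *
c,z,A=wheel()
i=vision.camera_info("top")
print("cap",cast(i,[251,229],165),"tape",cast(i,[266,311],12),"nuts",cast(i,[[298,252],[446,214]],198),"brush",cast(i,[[463,180],[478,250]],10))
E
```

```text
z 246.0 scene [581.9 -60.6 116.7] top [581.8 -60.8 117. ] centre [581.8 -60.7] spoke angle mod90 scene/top [1.  1.4]
cap [[594.58875117 199.66350119]] tape [[418.22558725 181.16810108]] nuts [[ 539.72000857   95.16731518]
 [ 619.74628774 -219.69337963]] brush [[ 741.43522712 -308.87168521]
 [ 564.67134542 -338.09021622]]
```

Top view: wheel centred at pixel (375,229), its spokes almost along the image axes; glue at (256,235), tape at (267,311), brush at (468,210). Scene view agrees, with the wheel at (278,225). Next I raise the tool, shut the fingers and square the tool to the world axes.

Emit:
{"name": "servo_tool", "arguments": {"commands": [-45,0,0,-8.5,0,-45,0,0,-8.5,0,-45,0,0,-8.5,0,0,0,0,0,0], "grip_force": 20}}

```text
time: 0.7
tool_pos: [256.3, 540.9, 326.8]
tcp_rot: [[-0.003, -0.017, 1.0], [-0.005, 1.0, 0.017], [-1.0, -0.005, -0.003]]
wrist_force: [0.3, -0.0, -0.3]
gripper_width: 0.619
```

Emit:
{"name": "servo_tool", "arguments": {"commands": [0,-50,26,0,0,0,-50,26,0,0,0,-50,26,0,0,0,-50,26,0,0,0,-50,26,0,0,0,-50,26,0,0,0,-50,26,0,0,0,-50,26,0,0,0,-50,26,0,0,0,-50,26,0,0]}}

```text
time: 1.95
tool_pos: [525.4, 30.9, 315.9]
tcp_rot: [[-0.015, -0.012, 1.0], [-0.011, 1.0, 0.012], [-1.0, -0.011, -0.015]]
wrist_force: [1.2, 0.4, -0.1]
gripper_width: 0.004
```

Emit:
{"name": "servo_tool", "arguments": {"commands": [0,-40,15,0,0,0,0,0,0,0,0,0,0,0,0]}}

```text
time: 2.33
tool_pos: [540.6, -13.5, 311.4]
tcp_rot: [[-0.021, -0.004, 1.0], [-0.01, 1.0, 0.004], [-1.0, -0.01, -0.022]]
wrist_force: [0.1, 0.7, -0.4]
gripper_width: 0.005
```

```bash
python3 - <<'E'
from h import *
print(readout.observe()["tool_pos"])
a=vision.get_image("top")[130:330,270:480];b=vision.get_image("scene")[130:330,170:380]
cv2.imwrite("pics/a.png",cv2.resize(np.hstack([a,b]),None,fx=1.9,fy=1.9,interpolation=cv2.INTER_CUBIC)[...,::-1])
E
```

```text
[540.58347504 -13.52565518 311.43630667]
```

View pics/a.png

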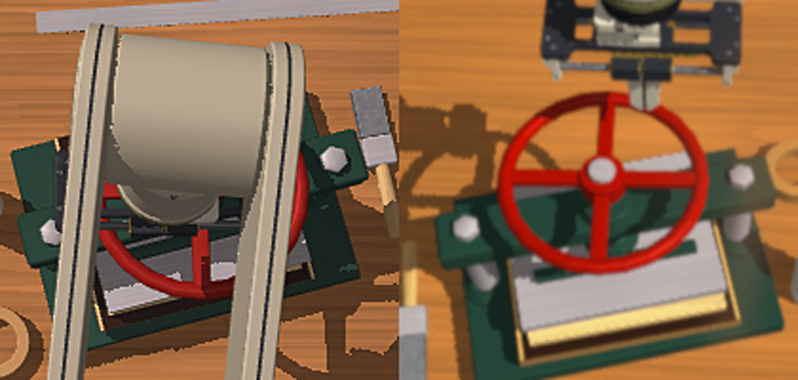

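The scene crop shows the shut fingers at about (645,95), above and behind the wheel and clear of it; the arm hides most of the wheel in the top view. Next I go down into the gap between spokes.

Emit:
{"name": "servo_tool", "arguments": {"commands": [0,0,0,0,0,25,0,0,0,0,25,0,0,0,0,25,0,0,0,0,14,0,0,0,0,0,0,0,0,0]}}

```text
time: 3.18
tool_pos: [538.8, -8.3, 222.8]
tcp_rot: [[-0.016, -0.013, 1.0], [-0.011, 1.0, 0.013], [-1.0, -0.01, -0.016]]
wrist_force: [-0.0, 0.7, 1.1]
gripper_width: 0.007
```

```bash
cat >> h.py <<'E'
C=np.array([581.8,-60.7])
def plan(step,n,R=66,z=222):
    s=readout.observe();p=s["tool_pos"];d=p[:2]-C;f=np.arctan2(d[1],d[0])
    print("phi",round(np.degrees(f),1),"r",round(np.hypot(*d),1),"z",p[2].round(1),"F",s["wrist_force"].round(1))
    rot=s["tcp_rot"];q=p
    for k in range(1,n+1):
        a=f-np.radians(step)*k
        t=np.array([*(C+R*np.array([np.cos(a),np.sin(a)])),z])
        print((rot.T@(t-q)).round().astype(int)[:3].tolist(),end=" "); q=t
E
python3 -c "
from h import *
plan(10,10)"
```

```text
phi 129.4 r 67.7 z 222.8 F [-0.   0.7  1.1]
[1, 5, 11] [0, 5, 11] [0, 3, 11] [0, 1, 11] [0, -1, 11] [0, -3, 11] [0, -5, 10] [0, -7, 9] [0, -8, 8] [0, -10, 6]
```

Emit:
{"name": "servo_tool", "arguments": {"commands": [1,5,11,0,0,0,5,11,0,0,0,3,11,0,0,0,1,11,0,0,0,-1,11,0,0]}}

```text
time: 3.8
tool_pos: [599.5, 6.9, 224.6]
tcp_rot: [[-0.01, -0.014, 1.0], [-0.011, 1.0, 0.014], [-1.0, -0.011, -0.01]]
wrist_force: [-0.2, -0.6, -1.0]
gripper_width: 0.006
```

```bash
python3 -c "
from h import *
plan(10,10)"
```

```text
phi 75.4 r 69.9 z 224.6 F [-0.2 -0.6 -1. ]
[3, -8, 10] [0, -6, 10] [0, -7, 9] [0, -9, 7] [0, -10, 6] [0, -11, 4] [0, -11, 2] [0, -12, 0] [0, -11, -2] [0, -11, -4]
```

```bash
python3 - <<'E'
from h import *
b=vision.get_image("scene")[150:310,180:370]
cv2.imwrite("pics/b.png",cv2.resize(b,None,fx=3,fy=3,interpolation=cv2.INTER_CUBIC)[...,::-1])
print(readout.observe()["wrist_force"])
E
```

```text
[-0.94256322 -0.10253051 -0.50271493]
```

View pics/b.png

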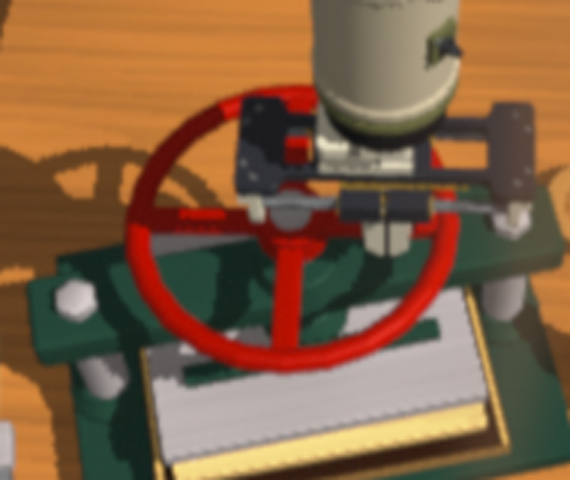

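```bash
cat >> h.py <<'E'
def proj(info,P):
    d=(np.atleast_2d(P)-info["origin"])@info["orientation"]*[1,-1,-1]
    return d[:,:2]/d[:,2:]*info["intrinsics"][0,0]+info["intrinsics"][:2,2]
E
python3 - <<'E'
from h import *
i=vision.camera_info("scene");im=vision.get_image("scene")
s=readout.observe();p=s["tool_pos"];print(p,s["q"].round(3),s["time"])
m=redmask(im);vu=np.argwhere(m)
q=cast(i,vu[:,::-1],250)-C
rr=np.hypot(*q.T);k=(rr>40)&(rr<92)
h,_=np.histogram(np.degrees(np.arctan2(q[k,1],q[k,0])),np.arange(-180,181,5))
print({int(-180+5*j):int(v) for j,v in enumerate(h) if v>5})
b=im[150:310,180:370].copy();b=cv2.resize(b,None,fx=4,fy=4,interpolation=cv2.INTER_CUBIC)
pts=[p]+[[*p[:2],p[2]+z] for z in (20,40,60)]
for u in proj(i,pts): cv2.circle(b,tuple(int(v) for v in (u-[180,150])*4),4,(0,255,0),-1)
for a in (0,90,180,270):
    u=proj(i,[*(C+68*np.array([np.cos(np.radians(a)),np.sin(np.radians(a))])),246])[0];cv2.circle(b,tuple(int(v) for v in (u-[180,150])*4),4,(0,0,255),-1)
cv2.imwrite("pics/c.png",b[...,::-1])
E
```

```text
[599.41797821   6.62304312 224.17905801] [-0.067  0.129  1.43  -0.012  1.593 -1.651] 3.9
{-100: 7, -95: 43, -90: 56, -85: 43, -10: 18, -5: 59, 0: 69, 5: 41, 10: 6, 85: 7}
```

View pics/c.png

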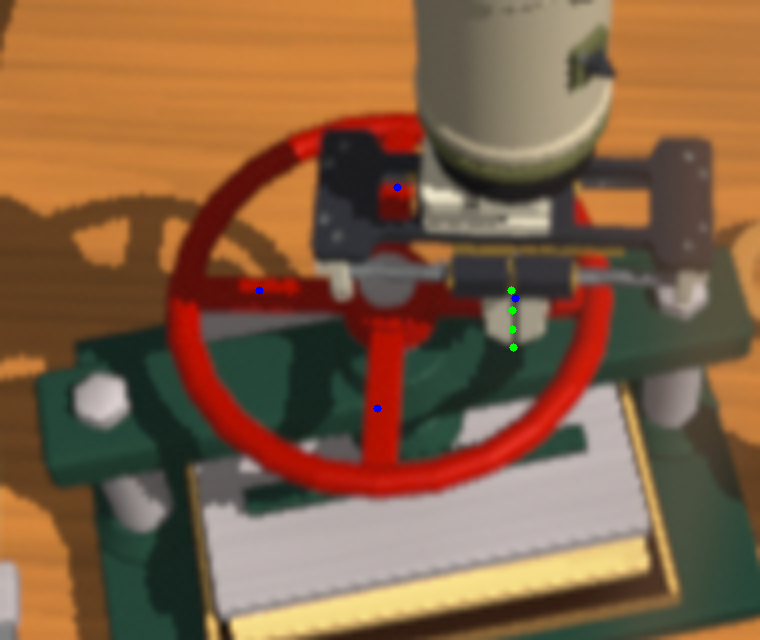

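```bash
python3 - <<'E'
from h import *
i=vision.camera_info("scene")
a=cv2.imread("pics/scene0.png")[...,::-1].copy();b=vision.get_image("scene")
print("expected row shift/mm",proj(i,[[690,-61,246],[690,-61,245]]))
for n,im in (("0",a),("now",b)):
    m=redmask(im); print(n,[int(np.where(m[:,c])[0].max()) for c in range(245,312,5)])
    # subpixel red edge
    g=im[...,0].astype(float)-im[...,1]
    e=[]
    for c in range(240,315):
        k=np.where(m[:,c])[0].max(); w=g[k-5:k+6,c]; e.append(k-5+np.interp(-g[k-3:k+6,c].max()/2,-w[3:],np.arange(3,11)))
    print(np.mean(e).round(2))
d=cv2.absdiff(a,b).max(2); 
vu=np.argwhere(d[225:330,190:380]>40); print(len(vu), (vu.min(0)+[225,190]),(vu.max(0)+[225,190]))
cv2.imwrite("pics/d.png",cv2.resize(np.hstack([a[150:310,180:370],b[150:310,180:370]]),None,fx=2.1,fy=2.1)[...,::-1])
E
```

```text
expected row shift/mm [[272.77334335 269.59432314]
 [272.81036476 269.80984636]]
0 [265, 268, 270, 272, 272, 272, 273, 272, 272, 271, 269, 267, 265, 263]
269.65
now [265, 268, 270, 272, 272, 272, 273, 272, 272, 271, 269, 267, 265, 263]
269.65
485 [225 190] [235 350]
```

View pics/d.png

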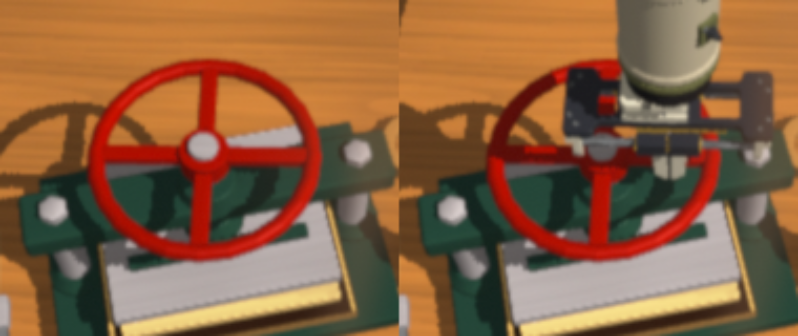

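Comparing the frames, the wheel has not moved (rim edge at row 269.65 in both, spokes the same), although the finger is now ahead of the +y spoke. I'll approach the next spoke slowly and watch the force.

Emit:
{"name": "servo_tool", "arguments": {"commands": [2,-8,9,0,0,0,-6,10,0,0,0,-7,9,0,0,0,0,0,0,0]}}

```text
time: 4.45
tool_pos: [628.7, -16.4, 221.8]
tcp_rot: [[-0.011, -0.013, 1.0], [-0.011, 1.0, 0.012], [-1.0, -0.011, -0.011]]
wrist_force: [0.0, 0.0, -0.6]
gripper_width: 0.002
```

```bash
python3 - <<'E'
from h import *
plan(5,10)
i=vision.camera_info("scene");im=vision.get_image("scene")
cv2.imwrite("pics/e.png",cv2.resize(im[150:310,180:370],None,fx=4,fy=4,interpolation=cv2.INTER_CUBIC)[...,::-1])
E
```

```text
phi 43.4 r 64.5 z 221.8 F [ 0.   0.  -0.6]
[0, -3, 5] [0, -5, 3] [0, -5, 3] [0, -5, 2] [0, -5, 2] [0, -6, 2] [0, -6, 1] [0, -6, 1] [0, -6, 0] [0, -6, 0]
```

View pics/e.png

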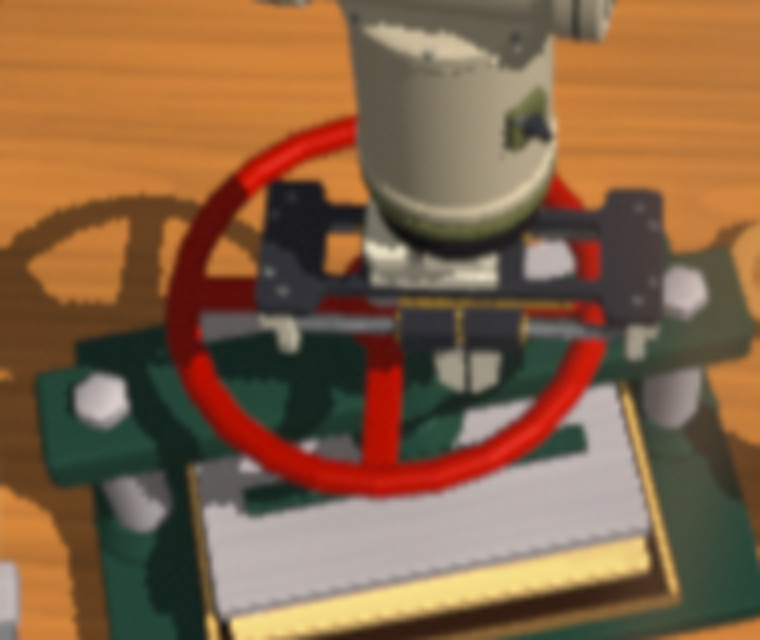

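The finger tip is at about (468,370), in the gap between the +y spoke and the near spoke (383,410). I close on the near spoke slowly.

Emit:
{"name": "servo_tool", "arguments": {"commands": [0,-3,4,0,0,0,-5,3,0,0,0,-5,3,0,0,0,-5,2,0,0]}}

```text
time: 5.0
tool_pos: [641.1, -34.4, 222.3]
tcp_rot: [[-0.011, -0.014, 1.0], [-0.011, 1.0, 0.013], [-1.0, -0.011, -0.011]]
wrist_force: [0.0, -0.1, 0.9]
gripper_width: 0.006
```

Emit:
{"name": "servo_tool", "arguments": {"commands": [0,-4,1,0,0,0,-4,1,0,0]}}

```text
time: 5.25
tool_pos: [643.4, -43.1, 222.4]
tcp_rot: [[-0.011, -0.013, 1.0], [-0.011, 1.0, 0.013], [-1.0, -0.011, -0.011]]
wrist_force: [1.2, -0.1, -0.6]
gripper_width: 0.006
```

Emit:
{"name": "servo_tool", "arguments": {"commands": [0,-4,1,0,0,0,-4,1,0,0]}}

```text
time: 5.5
tool_pos: [645.7, -51.2, 222.8]
tcp_rot: [[-0.011, -0.014, 1.0], [-0.01, 1.0, 0.014], [-1.0, -0.01, -0.011]]
wrist_force: [0.3, 0.7, 2.5]
gripper_width: 0.004
```

```bash
python3 - <<'E'
from h import *
plan(5,10)
i=vision.camera_info("scene");im=vision.get_image("scene")
cv2.imwrite("pics/f.png",cv2.resize(im[150:310,180:370],None,fx=4,fy=4,interpolation=cv2.INTER_CUBIC)[...,::-1])
E
```

```text
phi 8.5 r 64.6 z 222.8 F [0.3 0.7 2.5]
[1, -6, 2] [0, -6, 0] [0, -6, 0] [0, -6, -1] [0, -6, -1] [0, -5, -2] [0, -5, -2] [0, -5, -3] [0, -5, -3] [0, -4, -4]
```

View pics/f.png

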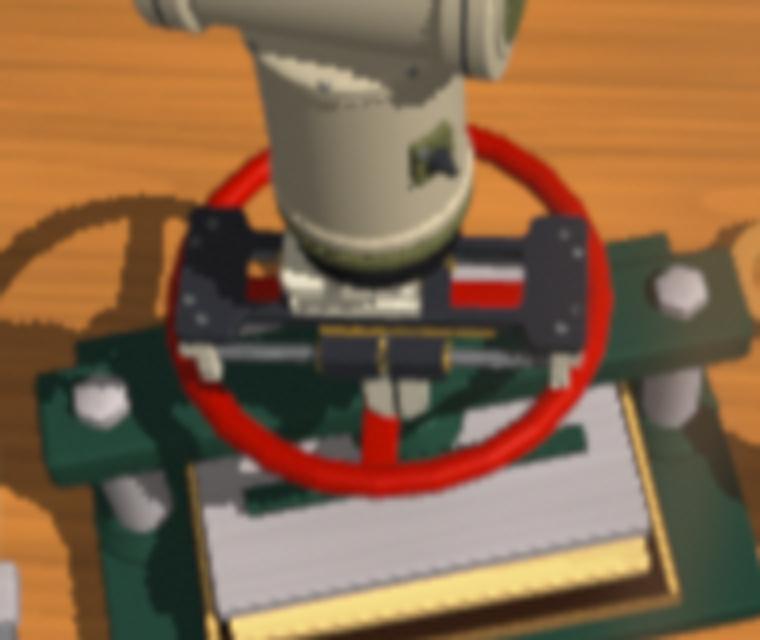

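```bash
python3 - <<'E'
from h import *
i=vision.camera_info("scene");im=cv2.imread("pics/f.png")[...,::-1]
p=readout.observe()["tool_pos"]
for dy in (-9,9):
  for z in (222.8,232,242,252,262):
    u=((proj(i,[p[0],p[1]+dy,z])[0]-[180,150])*4).round().astype(int); print(dy,z,u,im[u[1],u[0]])
for x in (372,380,388,396,404,414,424):
  print(x,[(int(y),im[y,x].tolist()) for y in range(376,436,6)])
E
```

```text
-9 222.8 [382 422] [179  19   3]
-9 232 [380 414] [155  87  74]
-9 242 [379 405] [158 149 132]
-9 252 [378 396] [159 152 133]
-9 262 [376 387] [158 150 132]
9 222.8 [416 423] [26 43 35]
9 232 [415 415] [100 101  88]
9 242 [414 406] [158 150 132]
9 252 [413 397] [159 152 133]
9 262 [411 388] [158 151 133]
372 [(376, [55, 54, 53]), (382, [123, 118, 104]), (388, [157, 150, 131]), (394, [157, 149, 131]), (400, [157, 148, 130]), (406, [142, 123, 107]), (412, [141, 61, 51]), (418, [169, 16, 2]), (424, [174, 16, 1]), (430, [175, 18, 1])]
380 [(376, [89, 85, 76]), (382, [139, 133, 118]), (388, [159, 151, 132]), (394, [159, 151, 133]), (400, [159, 152, 134]), (406, [157, 147, 129]), (412, [150, 113, 99]), (418, [173, 40, 29]), (424, [179, 16, 0]), (430, [179, 18, 3])]
388 [(376, [84, 81, 74]), (382, [125, 120, 106]), (388, [151, 144, 127]), (394, [156, 149, 131]), (400, [156, 149, 131]), (406, [157, 148, 130]), (412, [161, 138, 121]), (418, [178, 69, 57]), (424, [184, 18, 5]), (430, [184, 16, 1])]
396 [(376, [41, 42, 43]), (382, [73, 71, 65]), (388, [91, 88, 78]), (394, [86, 82, 73]), (400, [87, 83, 74]), (406, [90, 86, 77]), (412, [110, 88, 78]), (418, [149, 58, 49]), (424, [159, 27, 16]), (430, [154, 25, 14])]
404 [(376, [56, 55, 54]), (382, [123, 118, 105]), (388, [155, 148, 130]), (394, [155, 148, 130]), (400, [155, 148, 130]), (406, [149, 142, 125]), (412, [134, 130, 115]), (418, [85, 88, 74]), (424, [44, 43, 36]), (430, [37, 38, 32])]
414 [(376, [56, 54, 54]), (382, [123, 118, 104]), (388, [158, 150, 132]), (394, [159, 152, 133]), (400, [159, 151, 133]), (406, [158, 150, 132]), (412, [140, 135, 118]), (418, [65, 71, 61]), (424, [25, 42, 35]), (430, [31, 53, 43])]
424 [(376, [48, 49, 48]), (382, [116, 114, 101]), (388, [156, 153, 133]), (394, [155, 153, 134]), (400, [150, 148, 129]), (406, [128, 130, 113]), (412, [79, 88, 74]), (418, [29, 49, 39]), (424, [39, 68, 54]), (430, [46, 80, 64])]
```

```bash
python3 - <<'E'
from h import *
i=vision.camera_info("scene");t=vision.camera_info("top")
p=np.array([256.7,541.6,189.9]);y=np.array([.428,.904,0])
for n,I in (("scene",i),("top",t)): print(n,proj(I,[p-y*46,p,p+y*46]).round(1).tolist())
s=cv2.imread("pics/scene0.png")[50:150,490:610];o=cv2.imread("pics/top0.png")[350:450,0:120]
top=vision.get_image("top")[150:310,280:470,::-1]; 
for P in ([*readout.observe()["tool_pos"]],): print(proj(t,P))
A=np.hstack([cv2.resize(v,(390,325),interpolation=cv2.INTER_CUBIC) for v in (s,o)])
cv2.imwrite("pics/g.png",A)
cv2.imwrite("pics/gtop.png",top)
E
```

```text
scene [[510.9, 124.8], [528.7, 131.3], [546.8, 138.0]]
top [[99.7, 400.5], [80.0, 390.7], [60.4, 380.8]]
[[367.75838771 199.91995051]]
```

View pics/g.png

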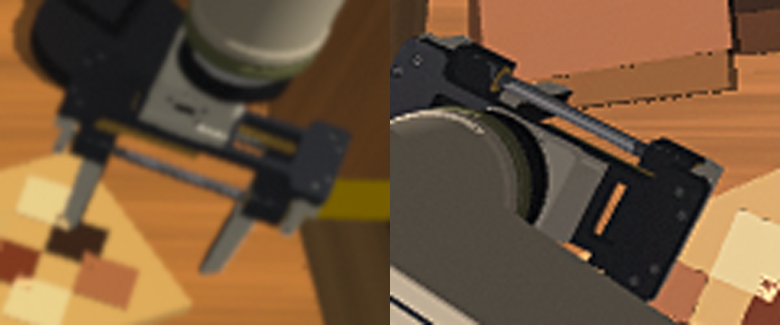

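The pictures don't settle whether the tip is above the wheel or inside a gap. I'll test by lowering gently here, over the spoke, and reading the force.

Emit:
{"name": "servo_tool", "arguments": {"commands": [2,0,0,0,0,0,0,0,0,0]}}

```text
time: 5.85
tool_pos: [646.1, -51.8, 223.1]
tcp_rot: [[-0.008, -0.013, 1.0], [-0.011, 1.0, 0.013], [-1.0, -0.011, -0.008]]
wrist_force: [-0.3, -0.9, -0.1]
gripper_width: 0.005
```

Emit:
{"name": "servo_tool", "arguments": {"commands": [3,0,0,0,0,0,0,0,0,0]}}

```text
time: 6.1
tool_pos: [646.6, -51.9, 223.1]
tcp_rot: [[-0.005, -0.013, 1.0], [-0.012, 1.0, 0.013], [-1.0, -0.012, -0.005]]
wrist_force: [-0.1, 0.0, -0.8]
gripper_width: 0.008
```

```bash
python3 -c "
from h import *
s=readout.observe();print({k:np.round(v,3) for k,v in s.items() if k not in('tcp_rot',)})"
```

```text
{'time': np.float64(6.1), 'q': array([-0.151,  0.256,  1.288, -0.013,  1.601, -1.735]), 'joint_vel': array([ 0.   , -0.005, -0.005, -0.001,  0.004, -0.001]), 'effort': array([ 1.9000e-02, -6.3543e+01, -5.0146e+01, -1.1600e-01,  2.4500e-01,
       -1.0000e-03]), 'tool_pos': array([646.595, -51.897, 223.06 ]), 'wrist_force': array([-0.14 ,  0.037, -0.846]), 'wrist_torque': array([0.047, 0.039, 0.015]), 'gripper_width': np.float64(0.008)}
```

Emit:
{"name": "servo_tool", "arguments": {"commands": [6,0,0,0,0]}}

```text
time: 6.22
tool_pos: [647.3, -52.3, 222.3]
tcp_rot: [[-0.001, -0.013, 1.0], [-0.014, 1.0, 0.013], [-1.0, -0.014, -0.001]]
wrist_force: [-18.2, 1.9, 45.9]
gripper_width: 0.004
```

```bash
python3 -c "
from h import *
s=readout.observe();print({k:np.round(v,3) for k,v in s.items() if k not in('tcp_rot',)})"
```

```text
{'time': np.float64(6.225), 'q': array([-0.151,  0.253,  1.293, -0.014,  1.594, -1.735]), 'joint_vel': array([ 0.   , -0.03 ,  0.038, -0.009, -0.048,  0.001]), 'effort': array([  0.224, -34.289, -32.223,   0.871,  -6.68 ,  -0.074]), 'tool_pos': array([647.324, -52.307, 222.288]), 'wrist_force': array([-18.173,   1.912,  45.881]), 'wrist_torque': array([-0.006,  3.418, -0.166]), 'gripper_width': np.float64(0.004)}
```

Contact: the commanded 5 mm gave no descent, then 46 N upward appeared with the tip reading z ≈ 222. So the shut fingers are sitting on top of the spoke: reported TCP z is about 30 mm below where the tip meets the wheel (seen spoke top 253). That explains the finger passing over without pushing. I lift straight off, move back over the gap, and will go about 30 mm lower than planned.

Emit:
{"name": "servo_tool", "arguments": {"commands": [-8,0,0,0,0,-6,0,0,0,0,0,18,-9,0,0,0,18,-9,0,0,0,0,0,0,0]}}

```text
time: 6.85
tool_pos: [626.7, -13.1, 234.0]
tcp_rot: [[-0.003, -0.013, 1.0], [-0.013, 1.0, 0.013], [-1.0, -0.013, -0.004]]
wrist_force: [-0.1, -0.4, 0.1]
gripper_width: 0.008
```

```bash
python3 - <<'E'
from h import *
plan(10,1)
print(readout.observe()["wrist_force"])
im=vision.get_image("scene");i=vision.camera_info("scene")
b=cv2.resize(im[150:310,180:370],None,fx=4,fy=4,interpolation=cv2.INTER_CUBIC)
p=readout.observe()["tool_pos"]
for u in proj(i,[p,p+[0,0,30]]): cv2.circle(b,tuple(int(v) for v in (u-[180,150])*4),3,(0,255,0),-1)
cv2.imwrite("pics/k.png",b[...,::-1])
E
```

```text
phi 46.6 r 65.4 z 234.0 F [-0.1 -0.4  0.1]
[12, -8, 8] [-0.12829867 -0.38144696  0.14704599]
```

View pics/k.png

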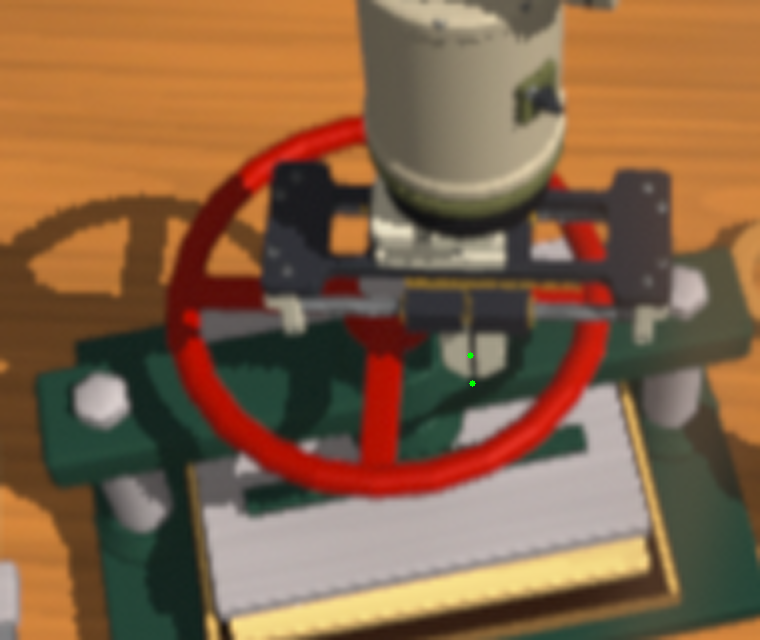

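Finger tip at about (472,378), wheel unmoved, finger over the open gap. Going down to reading z ≈ 198 while watching the force.

Emit:
{"name": "servo_tool", "arguments": {"commands": [15,0,0,0,0,11,0,0,0,0,9,0,0,0,0,0,0,0,0,0]}}

```text
time: 7.4
tool_pos: [626.0, -15.1, 194.3]
tcp_rot: [[-0.006, -0.012, 1.0], [-0.014, 1.0, 0.012], [-1.0, -0.013, -0.006]]
wrist_force: [0.3, -0.8, -0.5]
gripper_width: 0.002
```

```bash
python3 -c "
from h import *
plan(5,8,R=67,z=198)"
```

```text
phi 45.9 r 63.5 z 194.3 F [ 0.3 -0.8 -0.5]
[-4, -2, 6] [0, -5, 4] [0, -5, 3] [0, -5, 3] [0, -5, 2] [0, -6, 2] [0, -6, 1] [0, -6, 1]
```

Free down to 194. Now I push towards the near spoke.

Emit:
{"name": "servo_tool", "arguments": {"commands": [0,-2,5,0,0,0,-5,4,0,0,0,-5,3,0,0,0,-5,3,0,0]}}

```text
time: 7.9
tool_pos: [643.1, -33.4, 195.8]
tcp_rot: [[-0.004, -0.012, 1.0], [-0.014, 1.0, 0.012], [-1.0, -0.014, -0.004]]
wrist_force: [0.1, -0.1, -0.6]
gripper_width: 0.011
```

Emit:
{"name": "servo_tool", "arguments": {"commands": [0,-5,2,0,0,0,-6,2,0,0,0,-6,1,0,0]}}

```text
time: 8.28
tool_pos: [647.3, -48.5, 195.3]
tcp_rot: [[-0.008, -0.014, 1.0], [-0.009, 1.0, 0.013], [-1.0, -0.009, -0.008]]
wrist_force: [-2.1, 5.8, -0.2]
gripper_width: 0.005
```

```bash
python3 -c "
from h import *
plan(7,10,R=67,z=194)
print()
plan(10,10,R=67,z=194)"
```

```text
phi 10.6 r 66.6 z 195.3 F [-2.1  5.8 -0.2]
[1, -8, 1] [0, -8, 0] [0, -8, -1] [0, -8, -2] [0, -8, -3] [0, -7, -4] [0, -7, -5] [0, -6, -6] [0, -5, -6] [0, -4, -7] 
phi 10.6 r 66.6 z 195.3 F [-2.1  5.8 -0.2]
[1, -12, 1] [0, -12, -1] [0, -11, -3] [0, -11, -5] [0, -10, -7] [0, -8, -8] [0, -7, -10] [0, -5, -11] [0, -3, -11] [0, -1, -12]
```

The finger now bears on the spoke with 5.8 N, the expected turning force. I follow the circle.

Emit:
{"name": "servo_tool", "arguments": {"commands": [1,-9,1,0,0,0,-9,0,0,0,0,-9,-1,0,0,0,-9,-2,0,0,0,-8,-4,0,0,0,-7,-5,0,0,0,-7,-6,0,0,0,-6,-7,0,0]}}

```text
time: 9.28
tool_pos: [624.8, -104.7, 193.4]
tcp_rot: [[-0.009, -0.021, 1.0], [0.007, 1.0, 0.022], [-1.0, 0.007, -0.008]]
wrist_force: [2.6, 4.4, -2.1]
gripper_width: 0.005
```

```bash
python3 -c "
from h import *
plan(8,10,R=67,z=192)
wheel()"
```

```text
phi -45.7 r 61.5 z 193.4 F [ 2.6  4.4 -2.1]
[1, -10, -3] [0, -5, -8] [0, -4, -9] [0, -2, -9] [0, -1, -9] [0, 0, -9] [0, 1, -9] [0, 3, -9] [0, 4, -8] [0, 5, -8] z 242.5 scene [581.9 -60.3 116.7] top [581.7 -60.5 116.7] centre [581.8 -60.4] spoke angle mod90 scene/top [23.9 24.1]
```

Camera check: wheel has turned 67° (spoke now at -66°) and dropped to z ≈ 242.5, so about 3.5 rad remain. Continuing.

Emit:
{"name": "servo_tool", "arguments": {"commands": [1,-8,-5,0,0,0,-7,-8,0,0,0,-5,-9,0,0,0,-3,-9,0,0,0,-2,-9,0,0,0,0,-9,0,0,0,1,-9,0,0,0,3,-9,0,0]}}

```text
time: 10.38
tool_pos: [561.3, -128.6, 194.4]
tcp_rot: [[0.005, -0.021, 1.0], [0.005, 1.0, 0.021], [-1.0, 0.005, 0.005]]
wrist_force: [7.1, -1.2, -1.0]
gripper_width: 0.001
```

```bash
python3 -c "
from h import *
plan(8,10,R=67,z=191)
wheel()"
```

```text
phi -106.8 r 70.9 z 194.4 F [ 7.1 -1.2 -1. ]
[3, 7, -7] [0, 5, -8] [0, 6, -7] [0, 7, -6] [0, 8, -5] [0, 8, -4] [0, 9, -3] [0, 9, -2] [0, 9, -1] [0, 9, 1] z 240.0 scene [581.9 -60.4 116.8] top [581.7 -60.2 116.7] centre [581.8 -60.3] spoke angle mod90 scene/top [-36.5 -37.6]
```

Emit:
{"name": "servo_tool", "arguments": {"commands": [2,5,-8,0,0,0,5,-8,0,0,0,6,-7,0,0,0,7,-6,0,0,0,8,-5,0,0,0,9,-3,0,0,0,9,-2,0,0,0,9,-1,0,0]}}

```text
time: 11.48
tool_pos: [521.8, -80.5, 194.7]
tcp_rot: [[0.013, -0.014, 1.0], [-0.011, 1.0, 0.014], [-1.0, -0.011, 0.013]]
wrist_force: [2.6, -6.9, -2.8]
gripper_width: 0.006
```

```bash
python3 -c "
from h import *
plan(6,10,R=67,z=190)
wheel()"
```

```text
phi -161.7 r 63.1 z 194.7 F [ 2.6 -6.9 -2.8]
[5, 6, -5] [0, 7, -1] [0, 7, 0] [0, 7, 0] [0, 7, 1] [0, 7, 2] [0, 7, 3] [0, 6, 3] [0, 6, 4] [0, 5, 4] z 237.0 scene [581.6 -60.8 116.8] top [581.7 -61.4 117.5] centre [581.6 -61.1] spoke angle mod90 scene/top [-6.2 -7.6]
```

Emit:
{"name": "servo_tool", "arguments": {"commands": [5,6,-3,0,0,2,7,-1,0,0,0,8,0,0,0,0,8,1,0,0,0,7,2,0,0,0,7,3,0,0]}}

```text
time: 12.32
tool_pos: [519.0, -68.8, 190.4]
tcp_rot: [[0.006, 0.005, 1.0], [-0.062, 0.998, -0.005], [-0.998, -0.062, 0.006]]
wrist_force: [-20.6, -29.7, 10.1]
gripper_width: 0.006
```

```bash
python3 -c "
from h import *
plan(4,6,R=67,z=188)
wheel()"
```

```text
phi -172.6 r 63.4 z 190.4 F [-20.6 -29.7  10.1]
[2, 4, -4] [0, 5, 0] [0, 5, 0] [0, 5, 1] [0, 5, 1] [0, 5, 1] z 237.5 scene [582.1 -60.8 116.7] top [582.  -60.9 117.1] centre [582.  -60.9] spoke angle mod90 scene/top [-19.8 -19.9]
```

The wheel has come up hard (≈ 30 N). I relax straight away, then check the platen.

Emit:
{"name": "servo_tool", "arguments": {"commands": [0,-2,0,0,0]}}

```text
time: 12.55
tool_pos: [517.6, -73.8, 190.7]
tcp_rot: [[0.003, 0.007, 1.0], [-0.066, 0.998, -0.007], [-0.998, -0.066, 0.003]]
wrist_force: [0.9, -0.1, -0.2]
gripper_width: 0.002
```

```bash
python3 - <<'E'
from h import *
s=readout.observe();print(s["tool_pos"],s["wrist_force"],s["tcp_rot"].round(3).tolist())
a=cv2.imread("pics/scene0.png")[150:330,180:380];b=vision.get_image("scene")[150:330,180:380,::-1]
cv2.imwrite("pics/m.png",cv2.resize(np.hstack([a,b]),None,fx=2,fy=2,interpolation=cv2.INTER_CUBIC))
E
```

```text
[517.56397959 -73.80007044 190.69227665] [ 0.92948123 -0.06141133 -0.21763103] [[0.003, 0.007, 1.0], [-0.066, 0.998, -0.007], [-0.998, -0.066, 0.003]]
```

View pics/m.png

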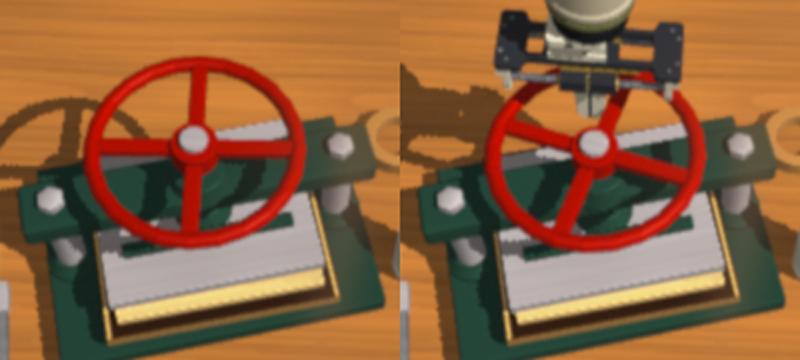

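```bash
python3 - <<'E'
from h import *
S=cv2.imread("pics/scene0.png");T=cv2.imread("pics/top0.png")
i=vision.camera_info("scene");t=vision.camera_info("top")
def nut(im,c):
    x,y=c;g=im[y-11:y+12,x-11:x+12];m=(g.min(2)>140).astype(np.uint8)
    n,l,s,ce=cv2.connectedComponentsWithStats(m);k=1+s[1:,4].argmax();return ce[k]+[x-11,y-11],s[k].tolist()
for a,b in (((205,250),(446,214)),((350,223),(298,252))):
    A,B=nut(S,a),nut(T,b)
    z=min(np.arange(180,215,.25),key=lambda z:np.hypot(*(cast(i,A[0],z)-cast(t,B[0],z))[0]))
    print(A,B,z,cast(i,A[0],z),cast(t,B[0],z))
# hub cap (grey) before/now in both views
def cap(im,c,w=14):
    x,y=c;g=im[y-w:y+w,x-w:x+w].astype(int);m=((g.min(2)>120)).astype(np.uint8)
    n,l,s,ce=cv2.connectedComponentsWithStats(m);k=1+s[1:,4].argmax();return ce[k]+[x-w,y-w],s[k].tolist()
A,B=cap(S,(277,219)),cap(T,(375,228))
z=min(np.arange(230,290,.25),key=lambda z:np.hypot(*(cast(i,A[0],z)-cast(t,B[0],z))[0]));print("cap",A,B,z)
N=vision.get_image("scene")[...,::-1].astype(int)
for col in (250,270,290,310):
    for n,im in (("0",S.astype(int)),("now",N)):
        print(col,n,[im[y,col].sum() for y in range(270,322,2)])
for z in (82,100,108.4): print(z,proj(i,[582+97,-61,z]))
E
```

```text
(array([205.36363636, 249.44444444]), [6, 5, 12, 11, 99]) (array([444.87394958, 213.12605042]), [4, 4, 13, 13, 119]) 194.75 [[ 622.26272045 -217.05606843]] [[ 622.26398608 -218.11325472]]
(array([350.69736842, 222.19736842]), [7, 6, 10, 10, 76]) (array([297.04424779, 251.26548673]), [4, 5, 13, 12, 113]) 195.25 [[541.62853263  98.3454561 ]] [[541.61194787  97.32671728]]
cap (array([276.54411765, 219.38235294]), [7, 9, 14, 12, 136]) (array([374.72151899, 227.1835443 ]), [7, 7, 15, 14, 158]) 263.0
250 0 [np.int64(147), np.int64(85), np.int64(111), np.int64(169), np.int64(407), np.int64(517), np.int64(511), np.int64(517), np.int64(525), np.int64(529), np.int64(524), np.int64(520), np.int64(530), np.int64(523), np.int64(529), np.int64(440), np.int64(533), np.int64(591), np.int64(577), np.int64(545), np.int64(289), np.int64(97), np.int64(95), np.int64(179), np.int64(275), np.int64(195)]
250 now [np.int64(190), np.int64(127), np.int64(91), np.int64(125), np.int64(202), np.int64(495), np.int64(534), np.int64(529), np.int64(536), np.int64(542), np.int64(544), np.int64(544), np.int64(541), np.
[... 1976 characters left out ...]
90), np.int64(566), np.int64(411), np.int64(128), np.int64(93), np.int64(129), np.int64(266), np.int64(230), np.int64(159), np.int64(161), np.int64(133), np.int64(208), np.int64(350), np.int64(377)]
310 now [np.int64(555), np.int64(546), np.int64(539), np.int64(541), np.int64(543), np.int64(540), np.int64(546), np.int64(545), np.int64(550), np.int64(521), np.int64(447), np.int64(585), np.int64(603), np.int64(582), np.int64(428), np.int64(132), np.int64(101), np.int64(137), np.int64(276), np.int64(239), np.int64(164), np.int64(168), np.int64(141), np.int64(217), np.int64(362), np.int64(391)]
82 [[278.48809631 296.36890191]]
100 [[277.96908561 293.2628117 ]]
108.4 [[277.72222329 291.78543053]]
```

Emit:
{"name": "servo_tool", "arguments": {"commands": [0,3,0,0,0]}}

```text
time: 12.78
tool_pos: [517.6, -73.1, 190.7]
tcp_rot: [[0.003, 0.009, 1.0], [-0.069, 0.998, -0.009], [-0.998, -0.069, 0.004]]
wrist_force: [1.2, -14.0, 0.4]
gripper_width: 0.007
```

Emit:
{"name": "servo_tool", "arguments": {"commands": [0,2,0,0,0]}}

```text
time: 12.9
tool_pos: [517.5, -73.3, 190.8]
tcp_rot: [[0.003, 0.01, 1.0], [-0.072, 0.997, -0.01], [-0.997, -0.072, 0.004]]
wrist_force: [1.0, -9.4, -0.2]
gripper_width: 0.005
```

Emit:
{"name": "servo_tool", "arguments": {"commands": [0,2,0,0,0]}}

```text
time: 13.02
tool_pos: [517.5, -73.4, 190.9]
tcp_rot: [[0.003, 0.012, 1.0], [-0.075, 0.997, -0.012], [-0.997, -0.075, 0.004]]
wrist_force: [0.5, -9.3, 0.4]
gripper_width: 0.005
```

```bash
python3 - <<'E'
from h import *
wheel();plan(4,2)
i=vision.camera_info("scene");a=np.radians(14.4);X=np.array([np.cos(a),np.sin(a)]);Y=np.array([-X[1],X[0]])
S=cv2.imread("pics/scene0.png").astype(float).sum(2);N=vision.get_image("scene").astype(float).sum(2)
def row(z,d,c):
    s=np.linspace(-137,137,200);u=proj(i,[[*(C+X*d+Y*k),z] for k in s]);return np.interp(c,u[:,0],u[:,1]).round(1)
for c in (250,270,290,310):
    out=[]
    for im in (S,N):
        w=np.clip(500-im[285:307,c],0,None);out.append((w@np.arange(285,307)/w.sum()).round(2))
    print(c,"dark",out,"now-contact top/bottom",row(100,100,c),row(82,100,c),"start(8.4 up)",row(108.4,100,c),row(90.4,100,c),"caul front top",row(82,123,c))
E
```

```text
z 237.5 scene [581.8 -60.8 116.7] top [581.7 -61.1 117.2] centre [581.8 -61. ] spoke angle mod90 scene/top [-16.4 -16.2]
phi -168.8 r 65.6 z 190.8 F [  2.6 -10.1  -0.9]
[-31, 2, -1] [0, 5, 0] 250 dark [np.float64(300.46), np.float64(301.61)] now-contact top/bottom 301.3 304.5 start(8.4 up) 299.8 303.0 caul front top 314.1
270 dark [np.float64(302.54), np.float64(303.04)] now-contact top/bottom 297.3 300.5 start(8.4 up) 295.8 299.0 caul front top 310.0
290 dark [np.float64(303.59), np.float64(303.79)] now-contact top/bottom 293.3 296.5 start(8.4 up) 291.8 295.0 caul front top 306.0
310 dark [np.float64(301.76), np.float64(301.89)] now-contact top/bottom 289.3 292.5 start(8.4 up) 287.8 291.0 caul front top 301.9
```

The wheel is now solid: repeated pushes give 9–14 N with no motion (TCP y steady at -73.3), and the platen edge row fits contact. One last firm nip, then I back off and lift out.

Emit:
{"name": "servo_tool", "arguments": {"commands": [0,3,0,0,0,0,3,0,0,0]}}

```text
time: 13.42
tool_pos: [517.5, -73.5, 191.0]
tcp_rot: [[0.003, 0.016, 1.0], [-0.085, 0.996, -0.015], [-0.996, -0.085, 0.004]]
wrist_force: [0.3, -14.6, 0.2]
gripper_width: 0.005
```

Emit:
{"name": "servo_tool", "arguments": {"commands": [0,-6,0,0,0,0,-6,0,0,0,0,0,0,0,0]}}

```text
time: 13.8
tool_pos: [516.8, -85.9, 191.8]
tcp_rot: [[0.002, 0.016, 1.0], [-0.083, 0.996, -0.015], [-0.997, -0.083, 0.003]]
wrist_force: [-0.1, 0.2, 0.3]
gripper_width: 0.007
```

Emit:
{"name": "servo_tool", "arguments": {"commands": [-15,-1,0,0,0,-20,-2,0,0,0,-25,-2,0,0,0,-30,-2,0,0,0,-30,-2,0,0,0,0,0,0,0,0]}}

```text
time: 14.55
tool_pos: [516.7, -83.1, 321.1]
tcp_rot: [[0.005, 0.014, 1.0], [-0.082, 0.997, -0.013], [-0.997, -0.082, 0.006]]
wrist_force: [0.6, 0.1, 0.2]
gripper_width: 0.001
```

Emit:
{"name": "servo_tool", "arguments": {"commands": [-20,30,-10,0,0,0,45,-10,0,0,0,45,-10,0,0,0,45,-10,0,0,0,45,-10,0,0,0,45,-10,0,0,0,45,-10,0,0,0,45,-10,0,0,0,0,0,0,0]}}

```text
time: 15.68
tool_pos: [435.6, 274.5, 306.3]
tcp_rot: [[-0.002, 0.013, 1.0], [-0.083, 0.996, -0.013], [-0.997, -0.083, -0.001]]
wrist_force: [0.1, 0.3, -0.2]
gripper_width: 0.005
```

```bash
python3 - <<'E'
from h import *
wheel("end");s=readout.observe();print(s["time"],s["tool_pos"],s["wrist_force"])
a=np.hstack([cv2.imread(f"pics/end_{n}.png")[120:360,l:l+330] for n,l in (("scene",130),("top",215))])
cv2.imwrite("pics/z.png",cv2.resize(a,None,fx=1.2,fy=1.2))
for n in("scene","top"):
    d=cv2.absdiff(cv2.imread(f"pics/{n}0.png"),cv2.imread(f"pics/end_{n}.png")).max(2)
    R={"scene":{"glue":(375,245,32,50),"brush":(162,255,28,80),"packet":(228,290,120,35)},"top":{"tape":(244,287,48,48),"brush":(450,172,36,84),"glue":(238,215,36,40)}}[n]
    print(n,{k:int((d[y:y+h,x:x+w]>50).sum()) for k,(x,y,w,h) in R.items()})
E
```

```text
z 238.0 scene [581.8 -60.7 116.8] top [581.7 -60.9 117.3] centre [581.8 -60.8] spoke angle mod90 scene/top [-16.3 -16.3]
15.775 [436.69279626 272.12522128 307.01341916] [-0.43148451 -0.87015717 -0.46208238]
scene {'glue': 0, 'brush': 0, 'packet': 70}
top {'tape': 0, 'brush': 0, 'glue': 0}
```

View pics/z.png

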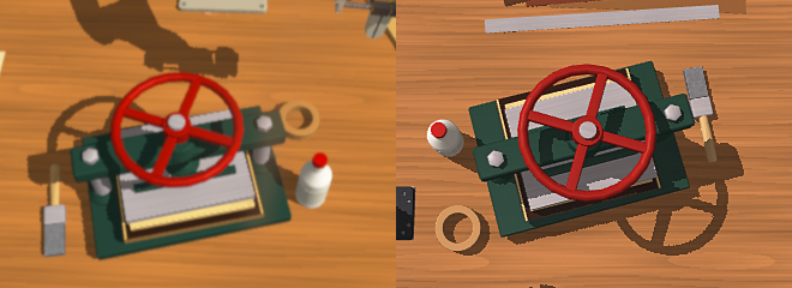

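Final picture: wheel at (177,122) scene crop and (588,130) top crop, turned. Platen lies on the packet, and glue, tape and brush are where they were. The hand is well clear.

```bash
python3 -c "
from station import workorder; print(workorder.hand_in())"
```

```text
the job is handed in; nothing more can be done
None
```

The press is run down onto the packet and the job is handed in at about 16 s. I pushed one spoke clockwise with the shut fingertips through about 198° (3.45 rad), gave a last nip of about 14 N, then backed off and lifted the hand clear.

**Checks that agreed**
- At the end the wheel gave 9–14 N against the finger without moving.
- The spoke angle was the same after I let go (-16.3° in both views).
- The wheel dropped 8–8.5 mm, which matches the turn.
- Glue, tape and brush showed no image change, and the wrist force read about zero with the hand away.
- In the images the packet looked to be where it was. 70 pixels changed in its check area, probably from the lowered platen edge.

**What went wrong or disagreed**
- **First pass missed:** the fingertips went over the wheel without turning it. The tips met the spoke at a reported tool height about 30 mm below the camera's height for it. I found this by a touch that peaked near 46 N down on the spoke, then worked about 30 mm lower.
- **Hard stop overshot:** the moving finger hit the stop at about 36 N for a moment, and the wheel sprang back about 3.5° when I eased off. This was harder than the gentle push asked for.
- **Final height:** the camera put the hub at about 238 mm, not the stated 234 mm. The 8–8.5 mm drop matches the turn, so I took this as a fixed camera offset. That the wheel is fully home therefore rests on it coming up solid and springing back, not on the measured height.

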